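Seat a wood specimen in the measuring-stage holder and clamp it

ROBOT

A 6-joint arm with a two-finger parallel gripper is mounted at the origin on the work surface. World frame = base frame: x ahead of the robot, y to its left, z up, the work surface at z = 0. Lengths are in m, angles in rad, forces in N, time in s.
With the tool pointing down it reaches from about 0.375 to 0.975 m from the base axis. Payload 3.8 kg.
Tool frame: the origin (TCP) lies between the finger pads; the fingertips stand 17 mm ahead of it and the grasp point (between the pads) lies 2 mm behind it; z points along the fingers, y is the line along which they close (so a half turn about z gives the same grasp; the last joint's range is limited). The gripper opens to 85 mm and grips with 20 to 120 N. Pads are 22 mm wide; open, the fingers measure 114 mm over their backs; the gripper's body (76 mm by 85 mm) begins 54 mm behind the grasp point. The pads swing forward as they close: fully open they stand 13 mm farther back than shut.
Start: joints at [1.209, 0.264, 1.604, -0, 1.274, -0.037], TCP at [0.215, 0.64, 0.248] pointing down, gripper open.
Joint ranges: [-2.63, 2.63], [-0.94, 2.18], [0.31, 2.57], [-1.31, 4.45], [0, 2.66], [-2.55, 2.55]. Speed limits (rad/s): [2.57, 2.57, 3.14, 3.14, 3.14, 3.14].

INTERFACE

Orientations are given as a rotation vector (axis times angle).
In Python, from workcell import bot gives the robot as it stands.
- The arm moves only by the tool play_rows, never from a script. Its argument "steps" is one flat list of numbers, 4 for each row, row after row: the shift along the tool's x, y, z in m, then the turn about the tool's z in rad. A call has 1 to 10 rows; each row is the pose to reach, as a shift and turn from the pose commanded when the call began, along the tool's axes at that moment; what a row does not reach only later rows make up. A row lasts 1/8 s, in which the tool goes at most 62.5 mm and 10.7 degrees, less where a joint would pass 70% of its speed; a pose out of reach is approached as far as the arm can. A call with a gripper value outside its range is refused whole. "jaw" is the closure in counts, from 0 (fully open) to 255 (shut), set as the call begins (left out, the last holds). The fingers move at their own pace and stop on an object; "grip_force" is the grip in N (left out, the last holds). Time passes only in rows, so rows that repeat a pose let the fingers close. It gives the time, the measured TCP pose, the force, the opening and the grip force at its end, in the units of the state.
- bot.read_state(): the state, without advancing time (a new reading comes with each control period).
- bot.read_camera(name): name is "scene" or "top"; returns a dict with "pixels" (400x640x3 uint8, blue, green, red), "mtx" (3x3 intrinsics, pixels), "dist" ([k1, k2, p1, p2, k3] as OpenCV has them; the pictures are not rectified), "R" (3x3) and "t" (3): a world point X has camera coordinates R X + t. Camera axes: x right, y down, z forward; pixel columns grow to the right and rows downward; lengths in m; the calibration is good to about 2 mm. A picture is of the moment at which its call begins. There is no depth.
- bot.finish_job(): hands the job in; it is judged then, once.
The state is a dict: "time": time; "q": joint angles; "joint_vel": joint speeds; "joint_torque": joint torques, N m; "tool_pos": TCP position; "tcp_rot": TCP orientation; "wrist_force": force on the tool from outside, world axes, zero at the start; "torque": the same for the moment, N m; "width": opening from 0.0 (shut) to 1.0 (fully open); "grip_force": force on a finger pad.
Only numpy, scipy, OpenCV 4.12 (cv2) and the standard library are available. Lean on these libraries where they do the work, as an engineer would, in place of code of your own. Each camera call takes 0.05 s, during which the arm holds its last target. There are 200 camera calls.

TASK

Put the rectangular wood specimen, foot down, into the well of the stage holder and press it until you feel it sit fully home on the bottom. Only then swing the hinged clamp bar over and shut it fully down on the specimen. Leave the jar, the round wood disc and the brush where they are.

Things in the scene. Friction and masses are not known exactly. Their poses are not given: they have to be found in the camera images.
- block_center (a point): Centre (half-way up) of the loose rectangular wood specimen, 50 mm tall: an aluminium foot 56 x 34 mm, 16 mm high, and on it a brown ring-marked wood section 52 x 30 mm, 34 mm high. x axis along the 56 mm, y across the 34 mm, z up; underside 25 mm below this point. Starts standing on the table near the jar and the disc; 80 to 170 g. Either way round fits the well.
- well (a point): Centre of the mouth of the holder's rectangular well, 42 mm above the table. x: along the well's 59 mm length, towards the clamp's hinge; y: across its 37 mm width; z up. 1.5 mm clearance each side of the specimen's foot, 3 mm lead-in bevel. With the specimen fully home its underside is 16 mm below the mouth, its top 34 mm above it.
- holder: The fixed stage holder: aluminium well block 96 x 74 mm on a black plate 190 x 110 x 8 mm, small knob on its +y side. Origin on the table below the well's centre, axes as the well's. The floor of the well is a stiff plate that starts 3 to 10 mm too high, so the specimen first rests that much proud; 6 to 8 N pushes it down to a hard stop and it stays there. 25 N does no harm.
- hinge (a point): Hinge axis of the clamp: 75 mm from the well's centre along the well's +x and 43.5 mm above its mouth, between two dark lugs that reach 51 mm above the mouth. Axes as the well's; the hinge axis is y.
- clamp_tip (a point): On the outer face (upper face when shut) of the black tab, 30 x 34 x 10 mm, at the free end of the dark steel clamp bar (20 mm wide, 8 mm thick): 125 mm from the hinge axis along the bar, 5 mm to the outer side. The bar ends 140 mm from the hinge. z points out of the outer face, x from the tab to the hinge. Pushing the outer face shuts the clamp.
- clamp (a joint): Angle of the clamp bar, rad: 0 shut (level, its rubber pad on top of a fully home specimen), 1.57 upright, 2.2 fully open, leaning away from the well. Starts at 1.75 to 2.1. The hinge is stiff and the bar stays where it is left: 0.12 N m, 1 to 2 N at the tab.
- jar_center (a point): Centre of a small glass jar with black cap, 48 mm across and 60 mm high, standing on the table; leave it.
- disc_center (a point): Centre of a loose round wood disc with rings and bark, 68 mm across and 22 mm high, lying on the table; leave it.
- brush_grip (a point): Handle of a small brush, 150 mm long, lying on the table at the far left; leave it.
Things that resemble listed ones, but are neither listed nor needed, are in the scene too. Leave any purple look-alike of the part that bears block_center alone.

How it is judged:
On the way, in this order (a step that is already met when the one before it is completed fails the run):
1. the specimen sits fully home in the well (underside within 2 mm of 16 mm below the mouth, within 4 mm of centre, upright) while the clamp is still open (more than 0.8 rad) (z of block_center in the frame of well below 0.011 m and horizontal distance between block_center and well below 0.004 m and angle between block_center's own z axis and vertical below 0.06 rad and value of joint clamp above 0.8 rad), for 0.2 s.
2. the clamp is shut over the seated specimen (under 0.05 rad) (z of block_center in the frame of well below 0.011 m and horizontal distance between block_center and well below 0.004 m and value of joint clamp below 0.05 rad), for 0.1 s.
At the end, for the whole second after the job is handed in: The specimen is upright and fully down in the well (underside within 2 mm of 16 mm below the mouth, within 4 mm of the centre), and the clamp is shut over it (under 0.05 rad) and stays so (all of step 2 and angle between block_center's own z axis and vertical below 0.06 rad and angle between the x axis of block_center and the x axis of well, either way round below 0.12 rad); the robot touches nothing.
It fails at once if the jar, disc or brush is moved by more than 30 mm (distance of any of jar_center, disc_center, brush_grip from where it was at the start of the episode above 0.03 m).
It also fails if it takes over 64 s, if anything falls off the work surface, if the arm or the gripper's body presses on something with over 40 N, if the wrist force passes 120 N, or if a joint passes its speed limit or range.

## Working session

There is one attempt and no reset: what is moved stays moved. The work goes in short steps, Python scripts to look and compute and a tool call to move; the robot and the scene stay as the last step left them, time stands still between calls to the robot, and variables do not carry over. Pictures are saved under pics/ and viewed, at most 10 in all, crops included, and the job is handed in when it is done.

Besides the shell and the picture viewer there is one more tool, called after ">>>" by a JSON object that holds its "op" and its "data", one argument or row to a line. play_rows: Moves the arm, as the interface text tells. Its arguments: {"type":"object","properties":{"steps":{"type":"array"},"jaw":{"type":"number"},"grip_force":{"type":"number"}},"required":["steps"]}

```bash
mkdir -p pics; python3 - <<'E'
from workcell import bot
import cv2, numpy as np, pickle
for n in("scene","top"):
    c=bot.read_camera(n); cv2.imwrite(f"pics/{n}0.png",c["pixels"]); pickle.dump(c,open(n+".pkl","wb"))
    print(n,c["mtx"].tolist(),(-c["R"].T@c["t"]).round(3),c["R"].round(2).tolist())
s=bot.read_state();print({k:np.round(s[k],3).tolist() for k in s})
E
```

```text
scene [[467.99398353333686, 0.0, 323.871940437072], [0.0, 467.99398353333686, 198.90781192036295], [0.0, 0.0, 1.0]] [1.197 0.074 0.926] [[0.02, 1.0, 0.01], [0.79, -0.01, -0.61], [-0.61, 0.02, -0.79]]
top [[360.85738016415183, 0.0, 316.80545832305665], [0.0, 360.85738016415183, 193.66422855197098], [0.0, 0.0, 1.0]] [0.47  0.113 0.798] [[-0.02, -1.0, 0.01], [-0.99, 0.02, -0.1], [0.1, -0.01, -0.99]]
{'time': 0.1, 'q': [1.209, 0.265, 1.605, -0.0, 1.274, -0.037], 'joint_vel': [-0.001, -0.001, -0.005, -0.001, 0.001, 0.0], 'joint_torque': [-0.0, -51.671, -36.859, -0.0, 0.006, 0.0], 'tool_pos': [0.215, 0.639, 0.247], 'tcp_rot': [-0.508, -3.1, 0.003], 'wrist_force': [-0.405, -0.134, -0.504], 'torque': [0.019, -0.029, 0.035], 'grip_force': 0.0, 'width': 1.0}
```

View pics/scene0.png

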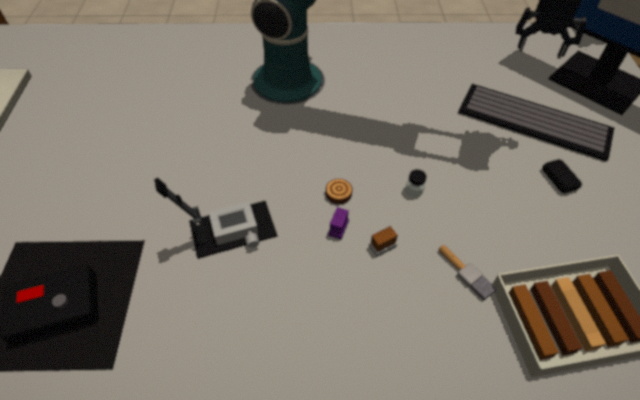

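View pics/top0.png

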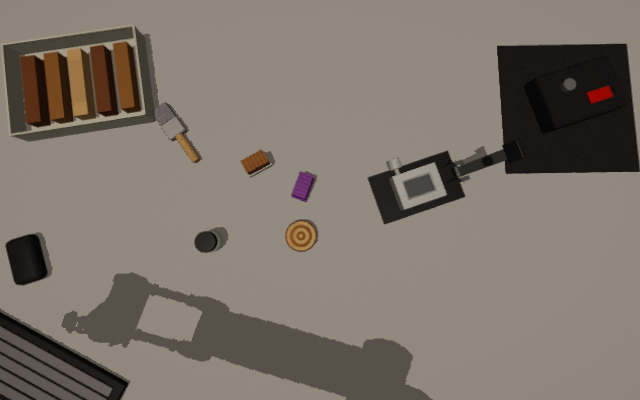

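The scene picture shows the holder at (233,222) with its clamp tab at (160,186), the purple block at (340,222), the brown block at (384,239), the disc at (339,190) and the jar at (417,180). The top picture shows the brown block at (256,162), the purple one at (303,186), the well at (419,186) and the tab at (514,151).

There are two candidates, brown at top (256,162) and purple at top (303,186). The brown one fits because it is ring-marked wood on an aluminium foot, and the purple one is the look-alike. I'll confirm this in one enlarged crop.

```bash
python3 - <<'E'
import cv2, numpy as np, pickle
t=pickle.load(open("top.pkl","rb"))["pixels"]; s=pickle.load(open("scene.pkl","rb"))["pixels"]
def crop(im,x,y,w,h): return cv2.resize(im[y:y+h,x:x+w],(400,300),interpolation=cv2.INTER_CUBIC)
# scale: 60px wide->6.67 ; 
a=crop(t,226,140,60,45); b=crop(t,360,120,160,120)[:, :]
c=crop(s,354,216,60,45); d=crop(s,150,170,128,96)
cv2.imwrite("pics/crop0.png",np.vstack([np.hstack([a,b]),np.hstack([c,d])]))
E
```

```text
(no output)
```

View pics/crop0.png

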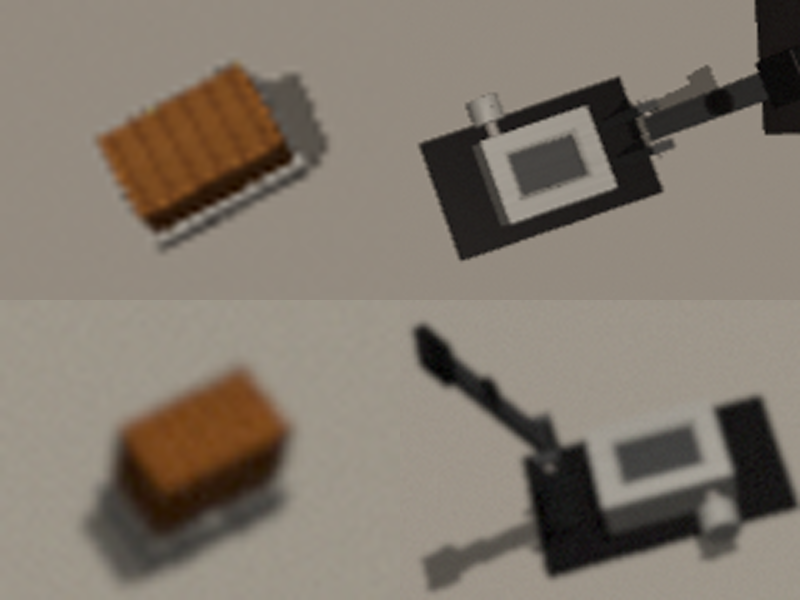

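The crop confirms it: the brown block is striped wood on a light aluminium foot. The holder's well is empty and its clamp leans away from it.

```bash
cat > h.py <<'E'
import cv2, numpy as np, pickle
from scipy.optimize import least_squares
C={n:pickle.load(open(n+".pkl","rb")) for n in("scene","top")}
def proj(n,P):
    c=C[n]; return cv2.projectPoints(np.float64(P),cv2.Rodrigues(c["R"])[0],c["t"],c["mtx"],np.float64(c["dist"]))[0][:,0]
def rect(L,W,z): return np.array([[a*L/2,b*W/2,z] for a,b in((-1,1),(1,1),(1,-1),(-1,-1))])
def world(p,M):
    c,s=np.cos(p[2]),np.sin(p[2]); return M@np.array([[c,s,0],[-s,c,0],[0,0,1]])+[p[0],p[1],0]
def fit(obs,p0):
    f=lambda p:np.concatenate([(proj(n,world(p,M))-px).ravel() for n,M,px in obs])
    r=least_squares(f,p0); return r.x,f(r.x).reshape(-1,2)
def pix(pts,x,y,s): return (np.array(pts)+.5)/s-.5+[x,y]
E
python3 - <<'E'
from h import *
tb=pix([(98,142),(238,63),(292,155),(155,232)],226,140,6.667)
sb=pix([(120,128),(240,68),(290,130),(158,190)],354,216,6.667)
b=rect(52,30,50)/1e3
for th in(0.3,-0.5,-1.2,-2.,1.2):
  for o in([("top",b,tb)],[("top",b,tb),("scene",np.roll(b,2,0),sb)],[("scene",np.roll(b,2,0),sb)]):
    x,r=fit(o,[.5,.2,th]); print("block",th,x.round(4),np.abs(r).max().round(2))
th_=pix([(78,145),(195,108),(217,185),(110,222)],360,120,2.5)
tw=pix([(110,152),(178,135),(188,178),(122,195)],360,120,2.5)
tp=pix([(20,145),(220,78),(262,190),(60,260)],360,120,2.5)
sh=pix([(185,137),(313,108),(333,170),(208,208)],150,170,3.125)
H,P=rect(96,74,42)/1e3,rect(190,110,8)/1e3
for th in(-1.2,-1.8):
  for o in([("top",H,th_)],[("top",P,tp)],[("top",H,th_),("top",P,tp)],[("top",H,th_),("top",P,tp),("scene",H[[2,3,0,1]],sh)]):
    x,r=fit(o,[.45,-.1,th]); print("hold",x.round(4),np.abs(r).max().round(2))
E
```

```text
block 0.3 [ 0.6149  0.2331 -1.0541] 1.2
block 0.3 [ 0.6168  0.2329 -1.0719] 1.87
block 0.3 [ 0.62    0.2323 -1.0972] 1.04
block -0.5 [ 0.6149  0.2331 -1.0541] 1.2
block -0.5 [ 0.6168  0.2329 -1.0719] 1.87
block -0.5 [ 0.62    0.2323 -1.0972] 1.04
block -1.2 [ 0.6149  0.2331 -1.0541] 1.2
block -1.2 [ 0.6168  0.2329 -1.0719] 1.87
block -1.2 [ 0.62    0.2323 -1.0972] 1.04
block -2.0 [ 0.6149  0.2331 -1.0541] 1.2
block -2.0 [ 0.6168  0.2329 -1.0719] 1.87
block -2.0 [ 0.62    0.2323 -1.0972] 1.04
block 1.2 [ 0.6149  0.2331 -1.0541] 1.2
block 1.2 [ 0.6168  0.2329 -1.0719] 1.87
block 1.2 [ 0.62    0.2323 -1.0972] 1.04
hold [ 0.5597 -0.1136 -1.2739] 2.62
hold [ 0.5613 -0.1154 -1.2622] 0.89
hold [ 0.5605 -0.1145 -1.2652] 2.43
hold [ 0.5616 -0.1137 -1.2624] 3.73
hold [ 0.5597 -0.1136 -1.2739] 2.62
hold [ 0.5613 -0.1154 -1.2622] 0.89
hold [ 0.5605 -0.1145 -1.2652] 2.43
hold [ 0.5616 -0.1137 -1.2624] 3.73
```

```bash
cat >> h.py <<'E'
from scipy.optimize import minimize
def dense(M,n=40): return np.vstack([np.linspace(M[i],M[(i+1)%4],n) for i in range(4)])
def grad(n):
    g=cv2.GaussianBlur(C[n]["pixels"].astype(np.float32),(0,0),0.8)
    return np.sqrt(sum(cv2.Sobel(g,cv2.CV_32F,a,1-a).max(2)**2+cv2.Sobel(g,cv2.CV_32F,a,1-a).min(2)**2 for a in(0,1)))
def refine(items,p0,d=(.004,.004,.05)):
    G={n:np.minimum(grad(n),120) for n in C}
    def f(u):
        p=np.array(p0)+np.array(u)*d
        v=0
        for n,M,w in items:
            q=proj(n,world(p,M)).astype(np.float32)
            v-=w*cv2.remap(G[n],q[:,:1],q[:,1:],cv2.INTER_LINEAR).mean()
        return v
    best=min((minimize(f,np.random.default_rng(k).uniform(-1,1,3),method="Nelder-Mead") for k in range(15)),key=lambda r:r.fun)
    return p0+best.x*d,best.fun
E
python3 - <<'E'
from h import *
H,W,P=[dense(rect(*a)/1e3) for a in((96,74,42),(59,37,42),(190,110,8))]
p0=[.5605,-.1145,-1.264]
for nm,it in {"topH":[("top",H,1)],"topW":[("top",W,1)],"topP":[("top",P,1)],"top":[("top",H,1),("top",W,1),("top",P,1)],"sc":[("scene",H,1),("scene",W,1),("scene",P,1)],"all":[(n,m,1) for n in C for m in(H,W,P)]}.items():
    x,v=refine(it,p0);print(nm,x.round(4),round(v,1))
B=dense(rect(52,30,50)/1e3);F=dense(rect(56,34,0)/1e3)[:0]
for nm,it in {"top":[("top",B,1)],"sc":[("scene",B,1)],"all":[("top",B,1),("scene",B,1)]}.items():
    x,v=refine(it,[.6165,.233,-1.07],(.004,.004,.1));print("blk",nm,x.round(4),round(v,1))
# overlay
p,_=refine([("top",H,1),("top",W,1),("top",P,1)],p0)
# clamp tip: angle search with tab pixel top(514,151)
for n,px in(("top",(514,151)),("scene",(160,186))):
  for a in np.arange(1.7,2.15,.05):
    u=np.array([[0.075-.125*np.cos(a)+.005*np.sin(a)*0+0.005*np.sin(a),0,.0855+.125*np.sin(a)+.005*np.cos(a)]])
    print(n,round(a,2),proj(n,world(p,u)).round(1).tolist(), world(p,u).round(3).tolist())
E
```

```text
topH [ 0.5598 -0.1113 -1.2808] -120.0
topW [ 0.5597 -0.1112 -1.2758] -120.0
topP [ 0.5619 -0.1164 -1.2644] -119.3
top [ 0.5603 -0.1134 -1.2664] -356.5
sc [ 0.5673 -0.1141 -1.2693] -324.7
all [ 0.5626 -0.1138 -1.2578] -665.3
blk top [ 0.6174  0.2349 -1.0902] -119.7
blk sc [ 0.6198  0.2331 -1.0232] -120.0
blk all [ 0.6182  0.2342 -1.1081] -238.4
top 1.7 [[503.3, 154.9]] [[0.589, -0.205, 0.209]]
top 1.75 [[506.3, 153.9]] [[0.591, -0.211, 0.208]]
top 1.8 [[509.2, 153.0]] [[0.593, -0.217, 0.206]]
top 1.85 [[512.0, 152.1]] [[0.595, -0.222, 0.204]]
top 1.9 [[514.5, 151.3]] [[0.596, -0.228, 0.202]]
top 1.95 [[516.9, 150.5]] [[0.598, -0.234, 0.2]]
top 2.0 [[519.1, 149.9]] [[0.6, -0.239, 0.197]]
top 2.05 [[521.2, 149.2]] [[0.601, -0.244, 0.194]]
top 2.1 [[523.0, 148.7]] [[0.603, -0.249, 0.191]]
scene 1.7 [[172.8, 180.8]] [[0.589, -0.205, 0.209]]
scene 1.75 [[169.9, 181.9]] [[0.591, -0.211, 0.208]]
scene 1.8 [[167.0, 183.1]] [[0.593, -0.217, 0.206]]
scene 1.85 [[164.2, 184.4]] [[0.595, -0.222, 0.204]]
scene 1.9 [[161.4, 185.8]] [[0.596, -0.228, 0.202]]
scene 1.95 [[158.8, 187.3]] [[0.598, -0.234, 0.2]]
scene 2.0 [[156.3, 188.8]] [[0.6, -0.239, 0.197]]
scene 2.05 [[153.9, 190.4]] [[0.601, -0.244, 0.194]]
scene 2.1 [[151.6, 192.1]] [[0.603, -0.249, 0.191]]
```

```bash
sed -i 's/,120)/,500)/' h.py; python3 - <<'E'
from h import *
H,W,P=[dense(rect(*a)/1e3) for a in((96,74,42),(59,37,42),(190,110,8))]
p0=[.5605,-.1145,-1.264]
for nm,it in {"topH":[("top",H,1)],"topW":[("top",W,1)],"topP":[("top",P,1)],"scH":[("scene",H,1)],"scP":[("scene",P,1)],"scW":[("scene",W,1)],"all":[(n,m,1) for n in C for m in(H,W,P)]}.items():
    x,v=refine(it,p0);print(nm,x.round(4),round(v,1))
B=dense(rect(52,30,50)/1e3)
for nm,it in {"top":[("top",B,1)],"sc":[("scene",B,1)],"all":[("top",B,1),("scene",B,1)]}.items():
    x,v=refine(it,[.6165,.233,-1.07],(.004,.004,.1));print("blk",nm,x.round(4),round(v,1))
E
```

```text
topH [ 0.5605 -0.1123 -1.2603] -409.6
topW [ 0.5599 -0.1112 -1.2726] -249.0
topP [ 0.5614 -0.1151 -1.26  ] -364.1
scH [ 0.564  -0.1136 -1.2629] -238.9
scP [ 0.5678 -0.117  -1.2566] -280.7
scW [ 0.5645 -0.1132 -1.2595] -235.9
all [ 0.5615 -0.1137 -1.2598] -1505.8
blk top [ 0.6173  0.2347 -1.0662] -221.7
blk sc [ 0.621   0.2326 -1.0901] -202.6
blk all [ 0.6182  0.2341 -1.0783] -392.8
```

```bash
cat > g.py <<'E'
import numpy as np
from workcell import bot
from scipy.spatial.transform import Rotation as Ro
def to(x,y,z,yaw):  # yaw: world direction for tool y (mod pi)
    s=bot.read_state(); R=Ro.from_rotvec(s["tcp_rot"]).as_matrix(); p=np.array(s["tool_pos"])
    cur=np.arctan2(R[1,1],R[0,1]); d=(yaw-cur+np.pi/2)%np.pi-np.pi/2
    print("t",round(s["time"],2),"pos",p.round(4),"tooly",round(cur,4),"q6",round(s["q"][5],3),"z axis",R[:,2].round(3),"F",np.round(s["wrist_force"],1),"w",round(s["width"],3),"g",s["grip_force"])
    print("shift",(R.T@(np.array([x,y,z])-p)).round(4),"turn",round(-d,4))
E
python3 -c "
from g import *
to(.619,.2337,.12,-1.078+np.pi/2)"
```

```text
t 0.1 pos [0.2152 0.6391 0.2471] tooly 1.2461 q6 -0.037 z axis [-0.001 -0.002 -1.   ] F [-0.4 -0.1 -0.5] w 1.0 g 0.0
shift [-0.5121 -0.2551  0.1276] turn 0.7533
```

>>> {"op": "play_rows", "data": {
  "steps": [-0.512, -0.255, 0.128, 0.753, -0.512, -0.255, 0.128, 0.753, -0.512, -0.255, 0.128, 0.753, -0.512, -0.255, 0.128, 0.753, -0.512, -0.255, 0.128, 0.753, -0.512, -0.255, 0.128, 0.753, -0.512, -0.255, 0.128, 0.753, -0.512, -0.255, 0.128, 0.753, -0.512, -0.255, 0.128, 0.753, -0.512, -0.255, 0.128, 0.753],
  "jaw": 0,
  "grip_force": 40
}}

```text
time: 1.35
tool_pos: [0.6204, 0.2316, 0.1186]
tcp_rot: [-1.616, -2.693, 0.003]
wrist_force: [-0.5, 0.2, 0.4]
width: 1.003
grip_force: 0.0
```

```bash
python3 -c "
from g import *
to(.619,.2337,.038,-1.078+np.pi/2)"
```

```text
t 1.35 pos [0.6204 0.2316 0.1186] tooly 0.4897 q6 -0.17 z axis [-0.002 -0.001 -1.   ] F [-0.5  0.2  0.4] w 1.003 g 0.0
shift [ 0.0026 -0.0001  0.0806] turn -0.0031
```

>>> {"op": "play_rows", "data": {
  "steps": [0.002, 0, 0.05, 0, 0.002, 0, 0.079, 0, 0.002, 0, 0.079, 0, 0.002, 0, 0.079, 0]
}}

```text
time: 1.85
tool_pos: [0.6188, 0.2372, 0.0424]
tcp_rot: [1.611, 2.696, 0.002]
wrist_force: [0.5, -0.6, 0.5]
width: 1.001
grip_force: 0.0
```

>>> {"op": "play_rows", "data": {
  "steps": [0, 0, 0, 0, 0, 0, 0, 0, 0, 0, 0, 0, 0, 0, 0, 0, 0, 0, 0, 0, 0, 0, 0, 0, 0, 0, 0, 0, 0, 0, 0, 0],
  "jaw": 255,
  "grip_force": 40
}}

```text
time: 2.85
tool_pos: [0.619, 0.2367, 0.0423]
tcp_rot: [1.612, 2.696, 0.002]
wrist_force: [-0.1, -0.1, 5.7]
width: 0.344
grip_force: 41.8
```

```bash
python3 -c "
from g import *
to(.562,-.1125,.16,-1.26+np.pi/2)"
```

```text
t 2.85 pos [0.619  0.2367 0.0423] tooly 0.493 q6 -0.165 z axis [ 0.001  0.001 -1.   ] F [-0.1 -0.1  5.7] w 0.344 g 41.77066147327423
shift [-0.2807 -0.2153 -0.118 ] turn 0.1822
```

>>> {"op": "play_rows", "data": {
  "steps": [0, 0, -0.05, 0, 0, 0, -0.11, 0, 0, 0, -0.118, 0, 0, 0, -0.118, 0]
}}

```text
time: 3.35
tool_pos: [0.6184, 0.2364, 0.1596]
tcp_rot: [1.612, 2.696, 0.001]
wrist_force: [-0.2, -0.9, -1.7]
width: 0.344
grip_force: 41.1
```

```bash
python3 -c "
from g import *
to(.562,-.1125,.16,-1.26+np.pi/2)"
```

```text
t 3.35 pos [0.6184 0.2364 0.1596] tooly 0.4929 q6 -0.165 z axis [ 0.001  0.    -1.   ] F [-0.2 -0.9 -1.7] w 0.344 g 41.10379457473755
shift [-0.2807 -0.2148 -0.0005] turn 0.1821
```

>>> {"op": "play_rows", "data": {
  "steps": [-0.04, -0.031, 0, 0.04, -0.08, -0.062, 0, 0.08, -0.12, -0.093, 0, 0.11, -0.16, -0.124, 0, 0.14, -0.2, -0.155, 0, 0.17, -0.24, -0.185, 0, 0.182, -0.265, -0.205, 0, 0.182, -0.277, -0.213, 0, 0.182, -0.281, -0.215, 0, 0.182, -0.281, -0.215, 0, 0.182]
}}

```text
time: 4.6
tool_pos: [0.5618, -0.1121, 0.1585]
tcp_rot: [-1.849, -2.538, 0.0]
wrist_force: [-0.0, 0.1, -1.3]
width: 0.345
grip_force: 41.1
```

```bash
python3 - <<'E'
from g import *
import cv2,pickle
to(.562,-.1125,.10,-1.26+np.pi/2)
for n in("scene","top"):
    c=bot.read_camera(n); pickle.dump(c,open(n+".pkl","wb"))
ims=[cv2.resize(pickle.load(open(n+".pkl","rb"))["pixels"][y:y+100,x:x+130],None,fx=4,fy=4,interpolation=cv2.INTER_CUBIC)[:, :400] for n,x,y in(("scene",190,150),("top",370,130))]
cv2.imwrite("pics/hold.png",np.hstack(ims))
E
```

```text
t 4.6 pos [ 0.5618 -0.1121  0.1585] tooly 0.3113 q6 -0.552 z axis [-0.001  0.001 -1.   ] F [-0.   0.1 -1.3] w 0.345 g 41.06126368045807
shift [-0.0005  0.0001  0.0585] turn 0.0006
```

View pics/hold.png

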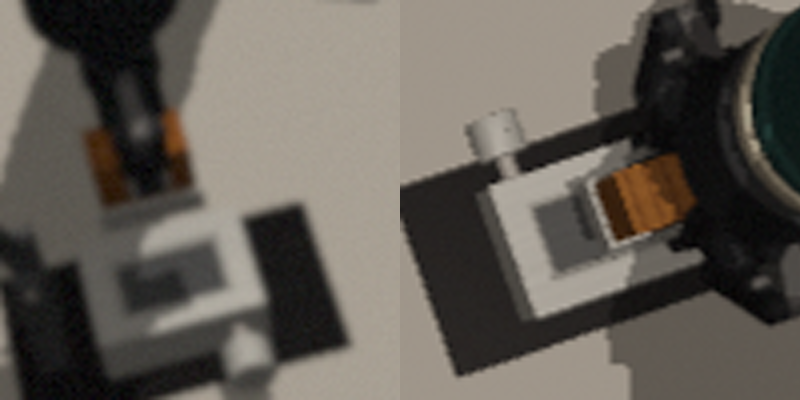

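The block is in the jaws above the well and level. In the scene crop its foot runs from about (105,225) to (204,203), and the top crop shows its near end at (600,210). I'll compare its position with the well's in the same camera.

```bash
python3 - <<'E'
from h import *
zb=.1585-.0423
tx=np.array([.5618,-.1121]); th=-1.2595
# scene: corners of front face (+y): foot bottom L/R, foot top L/R, wood top L/R ; (u,v,z)
M=np.array([[28,17,0],[-28,17,0],[28,17,16],[-28,17,16],[26,15,50],[-26,15,50]])/1e3+[0,0,zb]
px=pix([(107,227),(205,206),(103,212),(203,193),(85,131),(180,108)],190,150,4)
def f(p): return (proj("scene",world([p[0],p[1],th],M))-px).ravel()
r=least_squares(f,[*tx]); print("scene",r.x.round(4),r.fun.reshape(-1,2).round(1).tolist())
# top: end at u=-: wood top corners (z=50) (-26,+-15)? wood bottom/foot corners
M2=np.array([[-28,17,16],[-28,-17,16],[-26,15,50],[-26,-15,50]])/1e3+[0,0,zb]
px2=pix([(182,184),(214,247),(197,181),(222,239)],370,130,4)
g=lambda p:(proj("top",world([p[0],p[1],th],M2))-px2).ravel()
r2=least_squares(g,[*tx]); print("top",r2.x.round(4),r2.fun.reshape(-1,2).round(1).tolist())
A=np.array([[np.cos(th),np.sin(th)],[-np.sin(th),np.cos(th)]])
print("block minus well, well axes: scene",(A@(r.x-[.5643,-.1135])).round(4),"top",(A@(r2.x-[.5602,-.1118])).round(4))
E
```

```text
scene [ 0.554  -0.1161] [[-1.0, -2.0], [-0.2, -3.3], [-1.3, -2.8], [-0.6, -4.6], [1.1, 6.5], [1.9, 6.1]]
top [ 0.5603 -0.1087] [[-1.1, 0.0], [-2.7, 1.4], [2.0, -1.4], [1.6, 0.0]]
block minus well, well axes: scene [-0.0007 -0.0106] top [-0.0029  0.0011]
```

```bash
python3 - <<'E'
from h import *
zb=.1585-.0423; tx=np.array([.5618,-.1121]); th=-1.2595
M=np.array([[28,17,0],[-28,17,0],[28,17,16],[-28,17,16],[26,-15,50],[-26,-15,50]])/1e3+[0,0,zb]
px=pix([(107,227),(205,206),(103,212),(203,193),(85,131),(180,108)],190,150,4)
f=lambda p:(proj("scene",world([p[0],p[1],th],M))-px).ravel()
r=least_squares(f,[*tx]); print(r.x.round(4),r.fun.reshape(-1,2).round(1).tolist())
A=np.array([[np.cos(th),np.sin(th)],[-np.sin(th),np.cos(th)]])
print((A@(r.x-[.5643,-.1135])).round(4))
E
```

```text
[ 0.5635 -0.113 ] [[-0.1, 1.4], [0.9, 0.1], [-0.4, 0.7], [0.4, -1.2], [-0.6, -0.5], [-0.2, -0.7]]
[-0.0007 -0.0006]
```

>>> {"op": "play_rows", "data": {
  "steps": [-0.001, 0, 0.035, 0, -0.001, 0, 0.06, 0, -0.001, 0, 0.068, 0, -0.001, 0, 0.07, 0, -0.001, 0, 0.073, 0, -0.001, 0, 0.075, 0, -0.001, 0, 0.077, 0, -0.001, 0, 0.079, 0, -0.001, 0, 0.081, 0]
}}

```text
time: 5.82
tool_pos: [0.563, -0.1138, 0.0836]
tcp_rot: [1.85, 2.538, 0.001]
wrist_force: [-15.5, 5.7, 37.6]
width: 0.344
grip_force: 45.9
```

```bash
python3 -c "
from g import *
to(.562,-.1125,.068,-1.26+np.pi/2)"
```

```text
t 5.83 pos [ 0.563  -0.1138  0.0836] tooly 0.3111 q6 -0.554 z axis [ 0.001 -0.    -1.   ] F [-15.5   5.7  37.6] w 0.344 g 45.92358469963074
shift [ 0.0016 -0.0006  0.0156] turn 0.0003
```

>>> {"op": "play_rows", "data": {
  "steps": [0, 0, -0.006, 0, 0.0015, -0.002, -0.006, 0, 0.0015, -0.002, -0.006, 0, 0.0015, -0.002, -0.003, 0, 0.0015, -0.002, -0.002, 0, 0.0015, -0.002, -0.001, 0, 0.0015, -0.002, -0.001, 0]
}}

```text
time: 6.7
tool_pos: [0.5597, -0.113, 0.079]
tcp_rot: [-1.85, -2.538, 0.0]
wrist_force: [-0.8, -0.1, -1.1]
width: 0.345
grip_force: 41.1
```

```bash
python3 -c "
from g import *
to(.562,-.1125,.068,-1.26+np.pi/2)"
```

```text
t 6.7 pos [ 0.5597 -0.113   0.079 ] tooly 0.311 q6 -0.554 z axis [-0.001  0.    -1.   ] F [-0.8 -0.1 -1.1] w 0.345 g 41.11532807350159
shift [-0.0002  0.0024  0.011 ] turn 0.0002
```

>>> {"op": "play_rows", "data": {
  "steps": [0, 0, 0.001, 0, 0, 0, 0.002, 0, 0, 0, 0.003, 0, 0, 0, 0.004, 0, 0, 0, 0.004, 0]
}}

```text
time: 7.32
tool_pos: [0.5599, -0.113, 0.0756]
tcp_rot: [1.85, 2.539, 0.0]
wrist_force: [-1.7, 0.6, 5.8]
width: 0.339
grip_force: 41.8
```

>>> {"op": "play_rows", "data": {
  "steps": [0, 0, 0.001, 0, 0, 0, 0.002, 0, 0, 0, 0.003, 0, 0, 0, 0.003, 0]
}}

```text
time: 7.82
tool_pos: [0.5599, -0.113, 0.0722]
tcp_rot: [1.851, 2.538, 0.0]
wrist_force: [-1.3, 0.6, 3.6]
width: 0.343
grip_force: 41.7
```

>>> {"op": "play_rows", "data": {
  "steps": [0, 0, 0.001, 0, 0, 0, 0.002, 0, 0, 0, 0.003, 0, 0, 0, 0.003, 0]
}}

```text
time: 8.32
tool_pos: [0.5599, -0.113, 0.0691]
tcp_rot: [1.85, 2.538, 0.0]
wrist_force: [-1.1, -0.2, 3.0]
width: 0.341
grip_force: 41.7
```

>>> {"op": "play_rows", "data": {
  "steps": [0, 0, 0.001, 0, 0, 0, 0.002, 0, 0, 0, 0.002, 0]
}}

```text
time: 8.7
tool_pos: [0.56, -0.1131, 0.0682]
tcp_rot: [1.85, 2.539, -0.0]
wrist_force: [-4.1, 1.9, 10.5]
width: 0.341
grip_force: 42.5
```

>>> {"op": "play_rows", "data": {
  "steps": [0, 0, 0.001, 0, 0, 0, 0.002, 0, 0, 0, 0.002, 0]
}}

```text
time: 9.07
tool_pos: [0.5601, -0.1131, 0.0681]
tcp_rot: [-1.85, -2.539, 0.0]
wrist_force: [-8.5, 2.2, 21.8]
width: 0.346
grip_force: 44.1
```

>>> {"op": "play_rows", "data": {
  "steps": [0, 0, -0.002, 0, 0, 0, -0.003, 0, 0, 0, -0.003, 0]
}}

```text
time: 9.45
tool_pos: [0.56, -0.113, 0.0683]
tcp_rot: [1.85, 2.539, 0.0]
wrist_force: [-2.0, -0.1, 5.2]
width: 0.34
grip_force: 41.8
```

>>> {"op": "play_rows", "data": {
  "steps": [0, 0, 0, 0, 0, 0, 0, 0, 0, 0, 0, 0, 0, 0, 0, 0, 0, 0, -0.01, 0, 0, 0, -0.05, 0, 0, 0, -0.1, 0, 0, 0, -0.14, 0, 0, 0, -0.14, 0],
  "jaw": 110
}}

```text
time: 10.58
tool_pos: [0.563, -0.1138, 0.2142]
tcp_rot: [1.845, 2.531, 0.006]
wrist_force: [0.1, -0.0, -0.5]
width: 0.571
grip_force: 0.0
```

```bash
python3 - <<'E'
from g import *
import cv2,pickle
to(.562,-.1125,.2,-1.26+np.pi/2)
for n in("scene","top"):
    c=bot.read_camera(n); pickle.dump(c,open(n+".pkl","wb"))
ims=[cv2.resize(pickle.load(open(n+".pkl","rb"))["pixels"][y:y+100,x:x+130],None,fx=4,fy=4,interpolation=cv2.INTER_CUBIC)[:, :400] for n,x,y in(("scene",170,150),("top",370,130))]
cv2.imwrite("pics/seated.png",np.hstack(ims))
E
```

```text
t 10.57 pos [ 0.563  -0.1138  0.2142] tooly 0.3111 q6 -0.554 z axis [ 0.01  -0.002 -1.   ] F [ 0.1 -0.  -0.5] w 0.571 g 0.0
shift [ 0.0016 -0.0007  0.0142] turn 0.0003
```

View pics/seated.png

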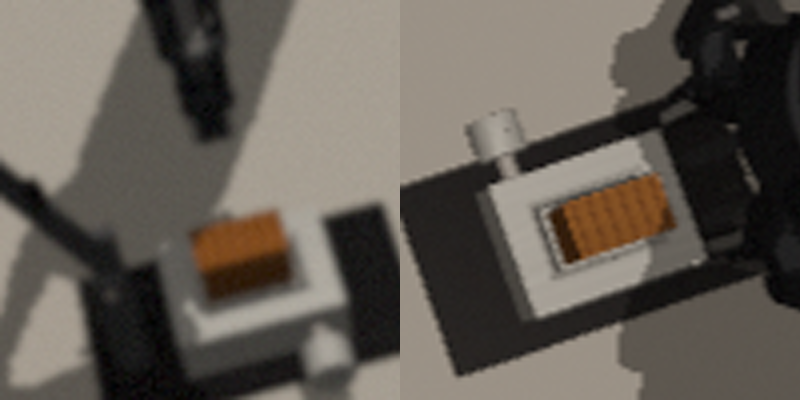

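The specimen sits in the well with its foot flush at the mouth, at crop (620,220) in the top view and (240,255) in the scene view. The press met a hard stop at TCP z 0.068 with 22 N. The bar is still open, so next I go over it to its outer side with the jaw shut.

>>> {"op": "play_rows", "data": {
  "steps": [0, 0, -0.03, 0, 0, -0.002, -0.058, 0, -0.03, -0.002, -0.06, 0, -0.08, -0.002, -0.06, 0, -0.13, -0.002, -0.06, 0, -0.165, -0.002, -0.06, 0, -0.168, -0.002, -0.058, 0, -0.168, -0.002, -0.03, 0, -0.168, -0.002, 0.0, 0, -0.168, -0.002, 0.007, 0],
  "jaw": 255
}}

```text
time: 11.92
tool_pos: [0.6068, -0.2715, 0.1969]
tcp_rot: [-1.845, -2.533, 0.002]
wrist_force: [-1.1, -0.1, -0.1]
width: -0.001
grip_force: 0.0
```

```bash
python3 - <<'E'
from g import *
to(.560+.08*.306,-.1125-.08*.952,.207,.3108)
for a in np.arange(1.571,-.01,-.1963):
    print(round(a,2),"du",round((-.125*np.cos(a)+.005*np.sin(a)-.005)*1e3,1),"dz from .207",round((.0855+.125*np.sin(a)+.005*np.cos(a)+.017-.207)*1e3,1))
E
```

```text
t 11.93 pos [ 0.6068 -0.2715  0.1969] tooly 0.3116 q6 -0.77 z axis [-0.007  0.004 -1.   ] F [-1.1 -0.1 -0.1] w -0.001 g 0.0
shift [ 0.0858  0.0041 -0.0096] turn 0.0008
1.57 du 0.0 dz from .207 20.5
1.37 du -24.5 dz from .207 19.1
1.18 du -48.2 dz from .207 12.9
0.98 du -70.3 dz from .207 2.2
0.79 du -89.8 dz from .207 -12.5
0.59 du -106.1 dz from .207 -30.9
0.39 du -118.5 dz from .207 -52.0
0.2 du -126.6 dz from .207 -75.1
0.0 du -130.0 dz from .207 -99.4
```

>>> {"op": "play_rows", "data": {
  "steps": [0.015, 0.003, 0, 0, 0.03, 0.003, -0.003, 0, 0.04, 0.003, -0.006, 0, 0.05, 0.003, -0.01, 0, 0.06, 0.003, -0.015, 0, 0.07, 0.003, -0.022, 0, 0.078, 0.003, -0.028, 0, 0.09, 0.003, -0.03, 0, 0.1, 0.003, -0.03, 0]
}}

```text
time: 13.05
tool_pos: [0.5815, -0.1768, 0.2316]
tcp_rot: [1.85, 2.538, 0.0]
wrist_force: [0.6, -1.3, -0.4]
width: -0.003
grip_force: 0.4
```

```bash
python3 - <<'E'
from g import *
import cv2,pickle
to(.560+.091*.306,-.1125-.091*.952,.207,.3108)
for n in("scene","top"):
    c=bot.read_camera(n); pickle.dump(c,open(n+".pkl","wb"))
cv2.imwrite("pics/push.png",np.hstack([cv2.resize(pickle.load(open(n+".pkl","rb"))["pixels"][y:y+130,x:x+133],None,fx=3,fy=3,interpolation=cv2.INTER_CUBIC) for n,x,y in(("scene",140,120),("top",400,110))]))
E
```

```text
t 13.05 pos [ 0.5815 -0.1768  0.2316] tooly 0.311 q6 -0.647 z axis [ 0. -0. -1.] F [ 0.6 -1.3 -0.4] w -0.003 g 0.4459932236932218
shift [-0.0232 -0.0008  0.0246] turn 0.0002
```

View pics/push.png

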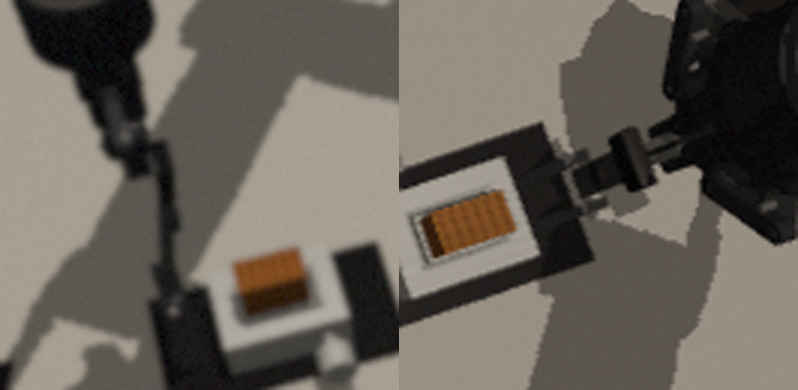

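The bar is now just past upright at scene crop (165,220), with the fingers on its outer face and the specimen undisturbed. I'll follow the arc down.

>>> {"op": "play_rows", "data": {
  "steps": [0.012, 0, 0.007, 0, 0.025, 0, 0.014, 0, 0.036, 0, 0.019, 0, 0.047, 0, 0.025, 0, 0.057, 0, 0.032, 0, 0.067, 0, 0.04, 0, 0.075, 0, 0.048, 0, 0.083, 0, 0.058, 0, 0.09, 0, 0.068, 0, 0.0955, 0, 0.079, 0]
}}

```text
time: 14.4
tool_pos: [0.5522, -0.086, 0.1516]
tcp_rot: [-1.851, -2.539, -0.0]
wrist_force: [1.1, 0.5, -0.5]
width: -0.0
grip_force: 0.3
```

```bash
python3 - <<'E'
from g import *
to(.560+(.080-.130+.011)*.306,-.1125-(.080-.130+.011)*.952,.1075,.3108)
E
```

```text
t 14.4 pos [ 0.5522 -0.086   0.1516] tooly 0.311 q6 -0.51 z axis [-0.  0. -1.] F [ 1.1  0.5 -0.5] w -0.0 g 0.3379080933518708
shift [ 0.0114 -0.0007  0.0441] turn 0.0002
```

>>> {"op": "play_rows", "data": {
  "steps": [0.003, 0, 0.008, 0, 0.006, 0, 0.016, 0, 0.008, 0, 0.024, 0, 0.01, 0, 0.031, 0, 0.011, 0, 0.037, 0, 0.011, 0, 0.041, 0, 0.011, 0, 0.043, 0]
}}

```text
time: 15.28
tool_pos: [0.5489, -0.076, 0.109]
tcp_rot: [-1.85, -2.538, 0.0]
wrist_force: [0.1, -0.1, -0.2]
width: -0.0
grip_force: 0.3
```

>>> {"op": "play_rows", "data": {
  "steps": [0, 0, 0.001, 0, 0, 0, 0.002, 0, 0, 0, 0.003, 0, 0, 0, 0.003, 0]
}}

```text
time: 15.78
tool_pos: [0.5492, -0.0761, 0.1074]
tcp_rot: [1.851, 2.538, 0.0]
wrist_force: [-2.9, 1.3, 6.7]
width: -0.002
grip_force: 3.3
```

>>> {"op": "play_rows", "data": {
  "steps": [0, 0, 0.001, 0, 0, 0, 0.002, 0, 0, 0, 0.002, 0]
}}

```text
time: 16.15
tool_pos: [0.5493, -0.0761, 0.1071]
tcp_rot: [1.85, 2.539, 0.0]
wrist_force: [-6.5, 1.5, 16.0]
width: -0.0
grip_force: 8.3
```

>>> {"op": "play_rows", "data": {
  "steps": [0, 0, -0.01, 0, 0, 0, -0.05, 0, 0, 0, -0.1, 0, 0.03, 0, -0.14, 0, 0.08, 0, -0.14, 0, 0.13, 0, -0.14, 0, 0.18, 0, -0.14, 0, 0.18, 0, -0.14, 0]
}}

```text
time: 17.15
tool_pos: [0.493, 0.0979, 0.2444]
tcp_rot: [-1.845, -2.543, -0.001]
wrist_force: [-0.5, -0.7, -0.2]
width: -0.002
grip_force: 0.0
```

```bash
python3 - <<'E'
from g import *
import cv2
to(0.5,0,.25,.3108)
cs=[bot.read_camera(n)["pixels"][y:y+130,x:x+133] for n,x,y in(("scene",160,150),("top",360,120))]
cv2.imwrite("pics/shut.png",np.hstack([cv2.resize(c,None,fx=3,fy=3,interpolation=cv2.INTER_CUBIC) for c in cs]))
E
```

```text
t 17.15 pos [0.493  0.0979 0.2444] tooly 0.3154 q6 -0.17 z axis [ 0.     0.001 -1.   ] F [-0.5 -0.7 -0.2] w -0.002 g 0.0
shift [-0.0952 -0.0237 -0.0056] turn 0.0046
```

View pics/shut.png

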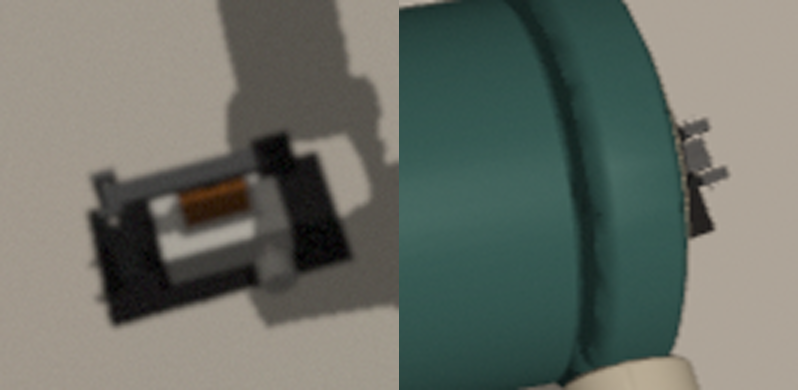

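The scene view shows the bar level across the specimen from (105,195) to the tab at (275,155). The last push met a hard stop at tip height 0.090, which is the height expected when shut. The arm is clear, so I'm handing the job in.

```bash
python3 -c "
from workcell import bot
print(bot.finish_job())"
```

```text
the job is handed in; nothing more can be done
None
```

The specimen is pressed fully home (hard stop at 22 N), the clamp is shut over it (hard stop at the shut height, 16 N), and the job is handed in at about 17 s; the hand-in call returned no verdict, and I did not re-measure the jar, disc and brush afterwards.

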